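# Dryness check of a washed rolling pin

### The job

Lift the washed wooden rolling pin off the drying tray and lay it level in both V-notches of its stand, centred end to end and without dropping it. Then take the moisture meter out of its holder and, keeping it upright with its tip down, rest the sprung tip on the top of the pin inside the dark ring marked around its middle, pressing lightly so the tip is pushed part of the way in but not to its stop. Finish like that, still holding the meter on the mark and with the fingers off the pin, and leave the other things on the counter where they are.

Things in the scene. Friction and masses are not known exactly. Their poses are not given: they have to be found in the camera images.
- pin: Loose beech rolling pin, 0.26 kg: barrel 40 mm in diameter, 240 mm long, plus a 26 mm thick, 40 mm long grip at each end. A dark ring 16 mm wide runs round the barrel's middle. Origin on the axis at mid-length (middle of the ring, 20 mm below the surface); x along the pin, which may be rolled about it. Starts lying lengthwise on the tray, axis 31 mm above the counter.
- tray: Fixed wooden drying tray 300 x 100 mm and 6 mm thick, with two 8 mm steel rods running lengthwise, 24 mm apart and with tops 14 mm above the counter, between which the pin lies. Origin at the centre of its underside on the counter, x along its length.
- stand: Fixed wooden stand: base 210 x 85 x 12 mm; two upright saddles 18 mm thick, centred at x = -85 and +85 mm, with 90 degree V-notches open upward (bottom 42 mm, arm tops 70 mm above the counter, mouth 57 mm wide). Origin: centre of its underside on the counter; x runs through both notches. A seated pin lies along x, its axis 70 mm above the counter. Free space between the saddles.
- holder: Fixed grey block 70 x 60 x 55 mm high with an upright 24 mm through hole in which the meter stands. Origin at the centre of its underside on the counter, hole on its axis, x and y along its 70 and 60 mm sides.
- meter: Loose white moisture meter, 0.12 kg: handle 32 (x) by 24 (y) by 70 mm tall with a dark display; below it a black stem 16 mm thick, 24 mm long, then a thin sprung steel tip. Origin: centre of the handle's underside; z up the handle, the free tip ends at z = -42 mm. Starts upright in the holder, handle's underside on its top, 55 mm above the counter; grip across the 24 mm.
- meter_point (a point): The lowest point of the meter's rounded steel tip (8 mm ball), 42 mm below the meter's origin when the tip is free; it moves with the tip.
- meter_tip (a joint): How far the sprung tip is pushed into the meter, m: 0 free, 0.010 at its stop. The spring starts to yield at about 1 N and reaches about 5 N at the stop (0.4 N per mm).
- salt_cellar: Bystander: glass salt cellar, 70 mm wide, 52 mm tall, in the row at the left; origin under its centre.
- bamboo_bowl: Bystander: bamboo bowl, 130 mm wide, 55 mm tall, in the row at the left; origin under its centre.
- green_mug: Bystander: green mug, 82 mm wide, 92 mm tall, handle to its own +y, in the row at the left; origin under its centre.
- spice_jar: Bystander: small amber jar with steel cap, 44 mm wide, 85 mm tall, beyond the meter's holder; origin under its centre.
- cutter: Bystander: round steel pastry cutter ring, 70 mm wide, 35 mm tall, beyond the meter's holder; origin under its centre.
Things that resemble listed ones, but are neither listed nor needed, are in the scene too. There is more than one size of the meter; the job needs the largest.

How it is judged:
On the way, in this order (a step that is already met when the one before it is completed fails the run):
1. the pin rests level and centred in both notches of the stand, let go (x of pin in the frame of stand between -0.025 and 0.025 m and y of pin in the frame of stand between -0.004 and 0.004 m and z of pin in the frame of stand between 0.066 and 0.0745 m and angle between the x axis of pin and the x axis of stand, either way round below 0.05 rad and angle between pin's own x axis and vertical between 1.54 and 1.6 rad and contact force between pin and stand above 0.5 N and contact force between the fingers and pin below 0.1 N and linear speed of pin below 0.03 m/s), for 0.3 s.
2. the meter is held clear above its holder (height (world z) of meter_point above 0.06 m and contact force between the fingers and meter above 1 N and contact force between meter and holder below 0.05 N), for 0.1 s.
At the end, for the whole second after the job is handed in: Pin in both notches, level within 0.03 rad, centred within 25 mm, not touched by the fingers; meter held only by the fingers, upright within 8 degrees, its tip on top of the pin within 9 mm of the ring's middle, pressing 0.6 to 6 N and pushed in 0.8 to 9.5 mm (all of step 1 and contact force between the fingers and meter above 1 N and contact force between meter and holder below 0.05 N and contact force between meter and stand below 0.05 N and angle between meter's own z axis and vertical below 0.14 rad and horizontal distance between meter_point and pin below 0.009 m and height (world z) of meter_point above 0.083 m and contact force between meter and pin between 0.6 and 6 N and value of joint meter_tip between 0.0008 and 0.0095 m); the arm keeps its last pose, push and grip.
It fails at once if the pin is dropped or thrown (moving faster than 0.6 m/s out of the fingers) (contact force between the fingers and pin below 0.05 N and linear speed of pin above 0.6 m/s).
It fails at once if the meter presses on the pin harder than 12 N (contact force between meter and pin above 12 N).
It fails at once if a bystander is moved more than 30 mm (distance of any of salt_cellar, bamboo_bowl, green_mug, spice_jar, cutter from where it was at the start of the episode above 0.03 m).
It also fails if it takes over 66 s, if anything falls off the work surface, if the arm or the gripper's body presses on something with over 40 N, if the wrist force passes 120 N, or if a joint passes its speed limit or range.

### The arm

A 6-joint arm with a two-finger parallel gripper is mounted at the origin on the work surface. World frame = base frame: x ahead of the robot, y to its left, z up, the work surface at z = 0. Lengths are in m, angles in rad, forces in N, time in s.
With the tool pointing down it reaches from about 0.275 to 0.775 m from the base axis. Payload 14.6 kg.
Tool frame: the origin (TCP) lies at the very end of the fingers, on their centre line; the grasp point (between the pads) lies 19 mm behind it (grip_point_offset is the distance from the TCP to the grasp point, in m); z points along the fingers, y is the direction in which the jaws open and shut (so a half turn about z gives the same grasp; the last joint's range is limited). The gripper opens to 85 mm and grips with 20 to 120 N. Pads are 22 mm wide; open, the fingers measure 114 mm over their backs; the gripper's body (76 mm by 85 mm) begins 54 mm behind the grasp point. The pads swing forward as they close: fully open they stand 13 mm farther back than shut.
Start: joints at [-1.331, 0.263, -0.048, 1.259, 0, 1.415], TCP at [0.202, -0.485, 0.231] pointing down, gripper open.
Joint ranges: [-2.65, 2.65], [-0.89, 1.7], [-1.18, 1.37], [-2.13, 2.11], [-1.35, 1.29], [-3.14, 3.14]. Speed limits (rad/s): [1.89, 1.89, 2.57, 2.79, 3.14, 3.14].

### API

Orientations are given as a unit quaternion [x, y, z, w].
In Python, from plant import * gives the robot as it stands.
- The arm moves only by the tool play_rows, never from a script. Its arguments are lists of equal length, an entry for each row: "xyz": the shift along the tool's x, y, z each as a share of 500 mm, from -1 to 1, a list of three; "spin": the turn about the tool's z as a share of 2 rad, from -1 to 1. A call has 1 to 20 rows; each row is the pose to reach, as a shift and turn from the pose commanded when the call began, along the tool's axes at that moment; what a row does not reach only later rows make up. A row lasts 1/10 s, in which the tool goes at most 50 mm and 8.59 degrees, less where a joint would pass 70% of its speed; a pose out of reach is approached as far as the arm can. A call with a number of a shift or a turn outside -1 to 1 is refused whole. A call with a gripper value outside its range is refused whole. "gripper" is the closure, from 0 (fully open) to 1 (shut), set as the call begins (left out, the last holds). The fingers move at their own pace and stop on an object; "newtons" is the grip in N (left out, the last holds). Time passes only in rows, so rows that repeat a pose let the fingers close. It gives the time, the measured TCP pose, the force and the opening at its end, in the units of the state.
- state(): the state, without advancing time (a new reading comes with each control period).
- read_camera(name): name is "scene" or "top" or "wrist"; returns a dict with "frame" (480x640x3 uint8, blue, green, red), "fx", "fy", "cx", "cy" (pixels), "D" ([k1, k2, p1, p2, k3] as OpenCV has them; the pictures are not rectified), "extrinsics" (4x4, takes a point from camera to world coordinates). Camera axes: x right, y down, z forward; pixel columns grow to the right and rows downward; lengths in m; the calibration is good to about 2 mm. A picture is of the moment at which its call begins. There is no depth.
- finish_job(): hands the job in, once; it reports no verdict.
The state is a dict: "clock": time; "qpos": joint angles; "joint_velocities": joint speeds; "tau": joint torques, N m; "tool_pos": TCP position; "tcp_rot": TCP orientation; "force": force on the tool from outside, world axes, zero at the start; "wrist_torque": the same for the moment, N m; "grip_width": finger opening in m.
Only numpy, scipy, OpenCV 4.12 (cv2) and the standard library are available. Lean on these libraries where they do the work, as an engineer would, in place of code of your own. Each camera call takes 0.05 s, during which the arm holds its last target. There are 200 camera calls.

## Working session

There is one attempt and no reset: what is moved stays moved. The work goes in short steps, Python scripts to look and compute and a tool call to move; the robot and the scene stay as the last step left them, time stands still between calls to the robot, and variables do not carry over. Pictures are saved under pics/ and viewed, about 8 in all and at most 12, crops included, and the job is handed in when it is done.

Besides the shell and the picture viewer there is one more tool, called as name([rows], argument=value, ...), one row to a line, values as JSON. play_rows: Moves the arm, as the interface text tells. Its arguments: {"type":"object","properties":{"xyz":{"type":"array"},"spin":{"type":"array"},"gripper":{"type":"number"},"newtons":{"type":"number"}},"required":["xyz","spin"]}

```bash
mkdir -p pics; ls; python3 - <<'E'
from plant import *
import cv2,numpy as np
s=state();print({k:np.round(v,3).tolist() for k,v in s.items()})
for n in("scene","top"):
    c=read_camera(n);cv2.imwrite(f"pics/{n}0.png",c["frame"])
    print(n,c["fx"],c["fy"],c["cx"],c["cy"],c["D"],np.round(c["extrinsics"],3).tolist())
E
```

```text
pics
{'clock': 0.0, 'qpos': [-1.331, 0.264, -0.049, 1.259, -0.0, 1.416], 'joint_velocities': [-0.001, 0.0, 0.001, -0.001, 0.001, -0.001], 'tau': [-0.004, -63.761, 38.458, 0.014, -0.0, -0.0], 'tool_pos': [0.202, -0.484, 0.231], 'tcp_rot': [0.981, 0.196, -0.0, -0.001], 'force': [-0.563, 0.451, 0.311], 'wrist_torque': [0.001, 0.025, -0.043], 'grip_width': 0.085}
scene 463.8421752278105 463.8421752278105 319.60612564523973 235.18756112254357 [-0.04319885  0.          0.          0.          0.        ] [[-0.481, 0.567, -0.668, 1.139], [0.877, 0.307, -0.37, 0.436], [-0.004, -0.764, -0.645, 0.629], [0.0, 0.0, 0.0, 1.0]]
top 461.6449105903703 461.6449105903703 320.770956244011 244.7184026809682 [-0.01074978  0.          0.          0.          0.        ] [[-0.029, -0.984, 0.178, 0.369], [-0.999, 0.031, 0.01, 0.082], [-0.015, -0.177, -0.984, 1.152], [0.0, 0.0, 0.0, 1.0]]
```

View pics/scene0.png

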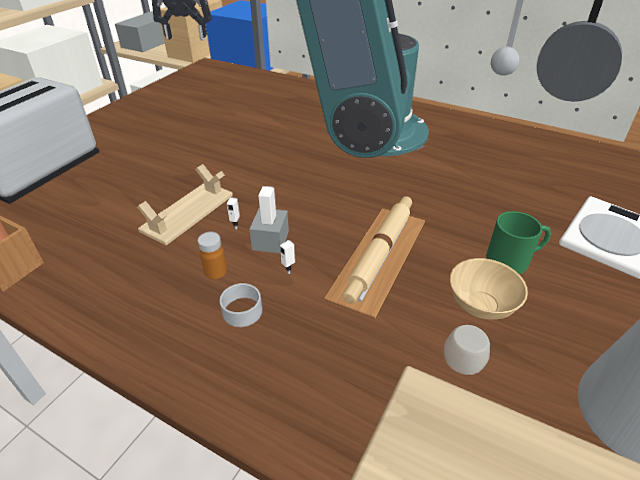

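View pics/top0.png

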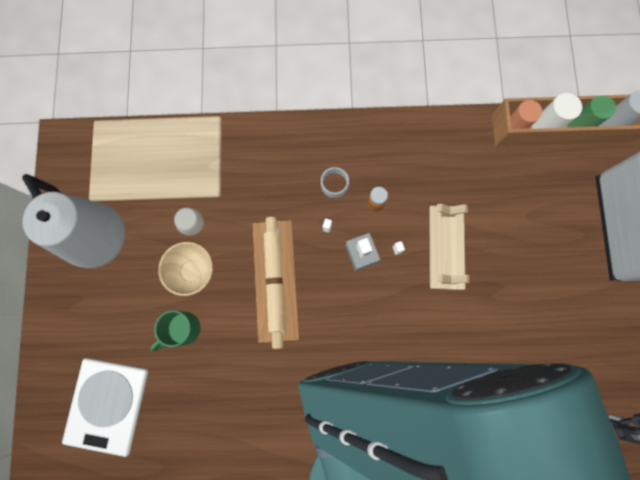

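The scene view shows the pin on its tray (ring at about (382,240)) and the stand's saddles at (152,217) and (210,180). The large meter is in the holder at (268,210). The top view has the ring at (274,281), the holder at (363,250) and the stand at (447,247). The two small meters next to the holder are decoys. Next I'll enlarge both views.

```bash
python3 - <<'E'
import cv2,numpy as np
def crop(n,x,y,w,h,k):
    a=cv2.imread(f"pics/{n}0.png")[y:y+h,x:x+w];a=cv2.resize(a,None,fx=k,fy=k,interpolation=cv2.INTER_CUBIC)
    for i in range(0,w,20):
        cv2.line(a,(i*k,0),(i*k,6),(0,255,255),1);cv2.putText(a,str(x+i),(i*k,16),0,.35,(0,255,255),1)
    for i in range(0,h,20):
        cv2.line(a,(0,i*k),(6,i*k),(0,255,255),1);cv2.putText(a,str(y+i),(8,i*k+4),0,.35,(0,255,255),1)
    return a
cv2.imwrite("pics/topc.png",crop("top",245,205,230,150,3)); 
cv2.imwrite("pics/scenec.png",crop("scene",130,155,300,160,2) if 0 else cv2.resize(crop("scene",130,155,300,160,3),(800,427)))
E
```

```text
(no output)
```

View pics/topc.png

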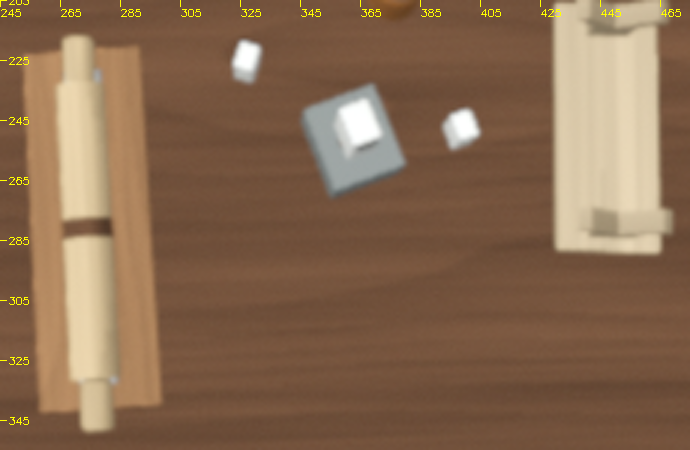

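View pics/scenec.png

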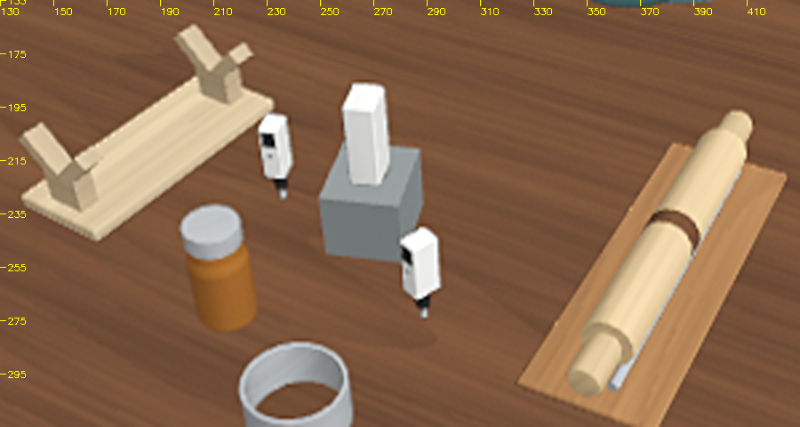

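The crops put the pin's grip ends at top-view (270.7,217) and (277.3,348.7), with the ring centre at (274,280.7). In the scene view the ring is at about (383.5,240.5). The two small meters stand free, and the large one is in the holder.

```bash
cat > h.py <<'E'
from plant import *
import cv2,numpy as np
from scipy.spatial.transform import Rotation as R
def ray(c,p):
    K=np.array([[c["fx"],0,c["cx"]],[0,c["fy"],c["cy"]],[0,0,1.]])
    u=cv2.undistortPoints(np.array([[p]],float),K,np.array(c["D"],float))[0,0]
    E=np.array(c["extrinsics"]);return E[:3,3],E[:3,:3]@np.array([u[0],u[1],1])
def at(c,p,z):
    o,d=ray(c,p);return o+d*(z-o[2])/d[2]
def tri(c1,p1,c2,p2):
    o,d=ray(c1,p1);q,e=ray(c2,p2);t=np.linalg.lstsq(np.c_[d,-e],q-o,rcond=None)[0]
    a,b=o+d*t[0],q+e*t[1];return (a+b)/2,np.linalg.norm(a-b)
def proj(c,P):
    K=np.array([[c["fx"],0,c["cx"]],[0,c["fy"],c["cy"]],[0,0,1.]]);E=np.linalg.inv(c["extrinsics"])
    return cv2.projectPoints(np.array(P,float).reshape(-1,3),cv2.Rodrigues(E[:3,:3])[0],E[:3,3],K,np.array(c["D"],float))[0][:,0]
def shift(to):  # world displacement target TCP -> tool xyz shares
    s=state();r=R.from_quat(s["tcp_rot"]);return r.inv().apply(np.array(to)-s["tool_pos"])/.5
E
python3 - <<'E'
from h import *
T=read_camera("top");S=read_camera("scene")
np.set_printoptions(precision=4,suppress=True)
print("pin ends z.031",at(T,(270.7,217),.031),at(T,(277.3,348.7),.031),"ring",at(T,(274,280.7),.045))
print("barrel ends",at(T,(271.5,232.7),.031),at(T,(276,331.7),.031))
print("tri ring",tri(T,(274,280.7),S,(383.5,240.5)))
print("tri endA",tri(T,(270.7,217.5),S,(351,297)), "endB",tri(T,(277.3,348.2),S,(406.7,198.5)))
for p in [(430,288.3),(465.3,289.3),(430,206),(466,206)]: print("base",at(T,p,.012))
# scene base corners left(22,198) bottom(98,238) right(272,102)
k=.375
for p in [(22,198),(98,236),(272,101)]: print("Sbase",at(S,(130+p[0]*k,155+p[1]*k),.012))
print("saddle near-top arms",[at(T,(245+x/3,205+220/3),.07)for x in(580,672)])
# holder top corners
for p in [(302,112),(373,84),(405,163),(333,193)]: print("hold",at(T,(245+p[0]/3,205+p[1]/3),.055))
# meter top corners T: (337,108),(367,98),(381,137),(352,148)
M=[at(T,(245+p[0]/3,205+p[1]/3),.125) for p in [(337,108),(367,98),(381,137),(352,148)]];print(np.array(M),np.mean(M,0))
print("meter tri",tri(T,(245+359/3,205+123/3),S,(130+365*k,155+92*k)))
print(shift([.37,-.28,.35]),R.from_quat(state()["tcp_rot"]).as_matrix(),np.array(state()["qpos"]))
E
```

```text
pin ends z.031 [0.6464 0.2168 0.031 ] [0.3243 0.2041 0.031 ] ring [0.4851 0.2086 0.045 ]
barrel ends [0.6062 0.2151 0.031 ] [0.3641 0.2067 0.031 ]
tri ring (array([0.4846, 0.2119, 0.0398]), np.float64(0.005751911933587537))
tri endA (array([0.643 , 0.2188, 0.035 ]), np.float64(0.005481347862927472)) endB (array([0.3257, 0.2034, 0.0368]), np.float64(1.1627968116291315e-06))
base [ 0.4582 -0.1717  0.012 ]
base [ 0.4531 -0.2581  0.012 ]
base [ 0.6667 -0.1864  0.012 ]
base [ 0.6638 -0.2776  0.012 ]
Sbase [ 0.6653 -0.2649  0.012 ]
Sbase [ 0.6708 -0.1791  0.012 ]
Sbase [ 0.4631 -0.1703  0.012 ]
saddle near-top arms [array([ 0.4764, -0.1799,  0.07  ]), array([ 0.4742, -0.2516,  0.07  ])]
hold [0.5717 0.0331 0.055 ]
hold [ 0.5929 -0.025   0.055 ]
hold [ 0.5277 -0.0475  0.055 ]
hold [0.5054 0.011  0.055 ]
[[ 0.5611  0.0098  0.125 ]
 [ 0.568  -0.0132  0.125 ]
 [ 0.5379 -0.0223  0.125 ]
 [ 0.5302 -0.0002  0.125 ]] [ 0.5493 -0.0065  0.125 ]
meter tri (array([ 0.5485, -0.0058,  0.127 ]), np.float64(0.0006360580080874105))
[ 0.4677 -0.2483 -0.2378] [[ 0.9231  0.3846 -0.0001]
 [ 0.3846 -0.9231  0.0006]
 [ 0.0001 -0.0006 -1.    ]] [-1.3313  0.2633 -0.0487  1.2594  0.      1.4155]
```

Estimates, which agree between views and match the given sizes:
- **Pin:** centre (0.485, 0.210), yaw about 0.04.
- **Stand:** centre about (0.562, -0.220), yaw about -0.05.
- **Meter:** top at (0.549, -0.006, 0.126).

Next I'll look at the stand with the wrist camera.

play_rows([
  [0.854,-0.24,-0.238],
  [0.854,-0.24,-0.238],
  [0.854,-0.24,-0.238],
  [0.854,-0.24,-0.238],
  [0.854,-0.24,-0.238],
  [0.854,-0.24,-0.238],
  [0.854,-0.24,-0.238],
  [0.854,-0.24,-0.238],
  [0.854,-0.24,-0.238],
  [0.854,-0.24,-0.238],
  [0.854,-0.24,-0.238],
  [0.854,-0.24,-0.238],
  [0.854,-0.24,-0.238],
  [0.854,-0.24,-0.238],
], spin=[0.225,0.225,0.225,0.225,0.225,0.225,0.225,0.225,0.225,0.225,0.225,0.225,0.225,0.225])

```text
clock: 1.6
tool_pos: [0.5491, -0.2103, 0.3503]
tcp_rot: [1.0, -0.028, -0.0, 0.0]
force: [-0.4, -0.7, 0.5]
grip_width: 0.0858
```

```bash
python3 - <<'E'
from h import *
np.set_printoptions(precision=4,suppress=True)
c=read_camera("wrist");cv2.imwrite("pics/w1.png",c["frame"]);np.save("c1.npy",c,allow_pickle=True)
s=state();print(s["clock"],s["tool_pos"],s["qpos"]);print(c["extrinsics"],c["fx"],c["D"])
a=.0-.053;C=np.array([.562,-.220,0]);r=R.from_euler("z",a)
print(proj(c,[C+r.apply(p) for p in [(0,0,.012),(-85,0,.042),(85,0,.042)] for p in [np.array(p)*(1e-3 if abs(p[0])>1 else 1) + np.array([0,0,p[2]-p[2]*(1e-3 if abs(p[0])>1 else 1)])]]))
E
```

```text
1.65 [ 0.5492 -0.2103  0.3503] [-0.5041  0.3828  0.4519  1.64   -0.0001  2.694 ]
[[-0.0558 -0.9615 -0.2689  0.6174]
 [-0.9984  0.0537  0.0154 -0.2151]
 [-0.0003  0.2694 -0.963   0.492 ]
 [ 0.      0.      0.      1.    ]] 374.8056783916176 [-0.0702  0.      0.      0.      0.    ]
[[329.458  180.705 ]
 [329.7375 251.3864]
 [329.9671 109.4382]]
```

View pics/w1.png

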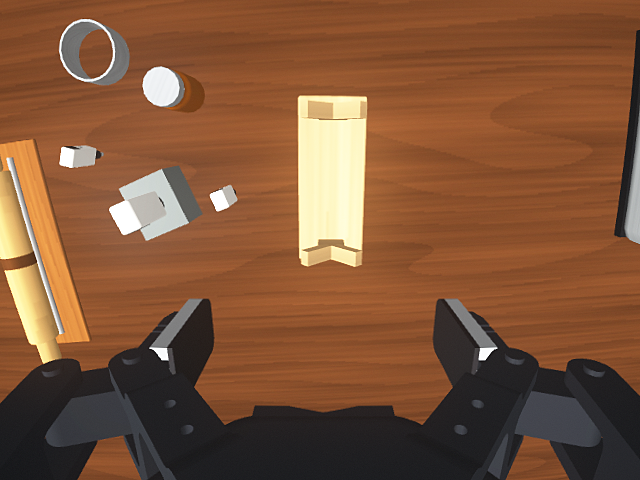

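The wrist view shows the stand squarely, with its near saddle at about (331,255) and the far one at (333,106). The holder and large meter are at (150,208). I'll enlarge these.

```bash
python3 - <<'E'
import cv2,numpy as np
f=cv2.imread("pics/w1.png")
def crop(x,y,w,h,k,g=10):
    a=cv2.resize(f[y:y+h,x:x+w],None,fx=k,fy=k,interpolation=cv2.INTER_CUBIC)
    for i in range(0,w,g):
        cv2.line(a,(i*k,0),(i*k,6),(0,255,255),1);cv2.putText(a,str(x+i),(i*k,16),0,.33,(0,255,255),1)
    for i in range(0,h,g):
        cv2.line(a,(0,i*k),(6,i*k),(0,255,255),1);cv2.putText(a,str(y+i),(8,i*k+4),0,.33,(0,255,255),1)
    return a
A=crop(290,88,90,60,4);B=crop(290,215,90,60,4);C=crop(104,160,104,85,4)
o=np.zeros((490,790,3),np.uint8);o[:240,:360]=A;o[245:485,:360]=B;o[:340,370:786]=C
cv2.imwrite("pics/w1c.png",o)
E
```

```text
(no output)
```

View pics/w1c.png

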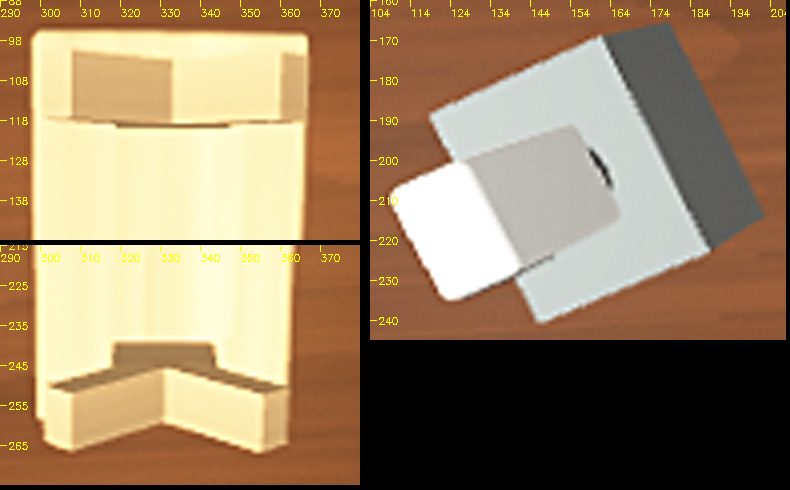

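```bash
python3 - <<'E'
from h import *
np.set_printoptions(precision=4,suppress=True)
c=np.load("c1.npy",allow_pickle=True).item()
N=[at(c,p,.042) for p in [(331,245.75),(330.5,259.25),(333,118.5),(333,103.5)]];print("notch",np.array(N))
print("thick",N[1]-N[0],N[3]-N[2])
n,f=(N[0]+N[1])/2,(N[2]+N[3])/2;print("mid",(n+f)/2,"len",np.linalg.norm(f-n),"yaw",np.arctan2(*(f-n)[[1,0]]))
k=lambda x,y:(290+x/4,215+(y-245)/4)
print("near arms .07",[at(c,k(*p),.07) for p in [(70,452),(263,452),(50,388),(288,388)]])
b=[at(c,(290+x/4,88+y/4),.012) for x,y in [(33,34),(306,36)]];print("base far",b)
m=lambda x,y:(104+(x-370)/4,160+y/4)
H=np.array([at(c,m(*p),.055) for p in [(429,115),(602,36),(712,250),(540,323)]]);print("hold",H,(H[0]+H[2])/2,(H[1]+H[3])/2)
M=np.array([at(c,m(*p),.125) for p in [(390,192),(467,162),(525,272),(449,300)]]);print("met",M,M.mean(0))
T=read_camera("top")
print("tri meter top", tri(c,np.mean([m(*p) for p in [(390,192),(467,162),(525,272),(449,300)]],0),T,(245+359/3,205+123/3)))
print("tri notch near",tri(c,(330.7,252.5),T,(446,279)))
print("tri holder corner",tri(c,m(602,36),T,(245+373/3,205+84/3)),tri(c,m(712,250),T,(245+405/3,205+163/3)))
print("pin wrist ring", at(c,(18,262),.05))
E
```

```text
notch [[ 0.4844 -0.2175  0.042 ]
 [ 0.4667 -0.2159  0.042 ]
 [ 0.6367 -0.2275  0.042 ]
 [ 0.6532 -0.2283  0.042 ]]
thick [-0.0177  0.0015  0.    ] [ 0.0165 -0.0008  0.    ]
mid [ 0.5602 -0.2223  0.042 ] len 0.169772770896721 yaw -0.06597263608638919
near arms .07 [array([ 0.4682, -0.188 ,  0.07  ]), array([ 0.4649, -0.2455,  0.07  ]), array([ 0.4884, -0.1835,  0.07  ]), array([ 0.4845, -0.2535,  0.07  ])]
base far [array([ 0.6661, -0.1875,  0.012 ]), array([ 0.661 , -0.2702,  0.012 ])]
hold [[ 0.573   0.0316  0.055 ]
 [ 0.5924 -0.0252  0.055 ]
 [ 0.5269 -0.0486  0.055 ]
 [ 0.5072  0.0089  0.055 ]] [ 0.5499 -0.0085  0.055 ] [ 0.5498 -0.0082  0.055 ]
met [[ 0.5614  0.0063  0.125 ]
 [ 0.5677 -0.0156  0.125 ]
 [ 0.5385 -0.0255  0.125 ]
 [ 0.5323 -0.0038  0.125 ]] [ 0.55   -0.0096  0.125 ]
tri meter top (array([ 0.5495, -0.0068,  0.1203]), np.float64(0.0007493086489957384))
tri notch near (array([ 0.4753, -0.2123,  0.0317]), np.float64(0.010499274072607284))
tri holder corner (array([ 0.5926, -0.0251,  0.0551]), np.float64(0.0005263820849564751)) (array([ 0.5273, -0.048 ,  0.0544]), np.float64(0.001289733243345304))
pin wrist ring [0.4871 0.1939 0.05  ]
```

Stand: centre (0.560, -0.222), yaw about -0.063, with notch spacing 170 mm as specified. Holder: (0.550, -0.008), yaw 0.332, with its top triangulating to 55 mm. My eyeballed near-notch pair in the top view was poor (10 mm miss), so I'm relying on the wrist view there. Next I move over the pin.

play_rows([
  [-0.175,-0.831,0.45],
  [-0.175,-0.831,0.45],
  [-0.175,-0.831,0.45],
  [-0.175,-0.831,0.45],
  [-0.175,-0.831,0.45],
  [-0.175,-0.831,0.45],
  [-0.175,-0.831,0.45],
  [-0.175,-0.831,0.45],
  [-0.175,-0.831,0.45],
  [-0.175,-0.831,0.45],
  [-0.175,-0.831,0.45],
  [-0.175,-0.831,0.45],
  [-0.175,-0.831,0.45],
  [-0.175,-0.831,0.45],
], spin=[-0.047,-0.047,-0.047,-0.047,-0.047,-0.047,-0.047,-0.047,-0.047,-0.047,-0.047,-0.047,-0.047,-0.047])

```text
clock: 3.1
tool_pos: [0.493, 0.1455, 0.1259]
tcp_rot: [0.998, 0.054, -0.001, -0.019]
force: [0.8, -0.4, 0.3]
grip_width: 0.0851
```

```bash
python3 - <<'E'
from h import *
np.set_printoptions(precision=4,suppress=True)
c=read_camera("wrist");cv2.imwrite("pics/w2.png",c["frame"]);np.save("c2.npy",c,allow_pickle=True)
s=state();print(s["clock"],s["tool_pos"],s["tcp_rot"],s["qpos"])
E
```

```text
3.15 [0.4929 0.1456 0.1259] [ 0.9984  0.0543 -0.0012 -0.0186] [ 0.1077  0.2987 -0.2953  0.9772  0.0372  3.1406]
```

View pics/w2.png

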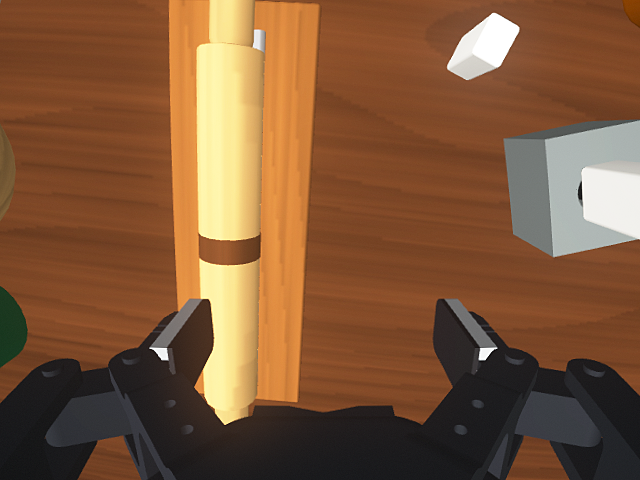

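The tool stopped short because the last joint is at its limit, so I need the half-turned grasp. The ring is at about (230,249) with barrel edges at 199 and 261. I'll raise a little and turn back by π.

play_rows([
  [0,0,-0.1],
  [0,0,-0.1],
  [0,0,-0.1],
  [0,0,-0.1],
  [0,0,-0.1],
  [0,0,-0.1],
  [0,0,-0.1],
  [0,0,-0.1],
  [0,0,-0.1],
  [0,0,-0.1],
  [0,0,-0.1],
  [0,0,-0.1],
  [0,0,-0.1],
  [0,0,-0.1],
  [0,0,-0.1],
], spin=[-0.075,-0.15,-0.225,-0.3,-0.37,-0.44,-0.51,-0.58,-0.65,-0.72,-0.79,-0.86,-0.93,-1.0,-1.0])

```text
clock: 4.65
tool_pos: [0.4929, 0.1438, 0.1757]
tcp_rot: [0.493, 0.87, 0.015, -0.011]
force: [-0.1, -0.8, -0.3]
grip_width: 0.0853
```

```bash
python3 - <<'E'
from h import *
np.set_printoptions(precision=4,suppress=True)
c=np.load("c2.npy",allow_pickle=True).item()
print(c["extrinsics"][:3,3])
print("ring",at(c,(230,249),.05),"edges@.036",at(c,(199,249),.037),at(c,(261,249),.037),"barrel far",at(c,(230.5,44),.05),"far edges",at(c,(197,48),.036),at(c,(264,48),.036))
T=read_camera("top");print("tri ring",tri(c,(230,249),T,(274,280.7)))
s=state();r=R.from_quat(s["tcp_rot"]);print(s["clock"],s["tool_pos"],r.as_matrix(),s["qpos"]);print(shift([.485,.21,.12]))
E
```

```text
[0.5615 0.1467 0.2676]
ring [0.4879 0.2046 0.05  ] edges@.036 [0.4809 0.2287 0.037 ] [0.4859 0.1877 0.037 ] barrel far [0.6041 0.2102 0.05  ] far edges [0.6031 0.234  0.036 ] [0.6064 0.1946 0.036 ]
tri ring (array([0.4851, 0.208 , 0.0411]), np.float64(0.002160378496469896))
4.7 [0.4929 0.1438 0.1756] [[-0.5098  0.8603 -0.0048]
 [ 0.8596  0.5096  0.0368]
 [ 0.0341  0.0147 -0.9993]] [ 0.1042  0.2652 -0.2     1.1065  0.0371  1.1399]
[0.118  0.0522 0.1161]
```

play_rows([
  [0.113,0.052,0.0],
  [0.113,0.052,0.0],
  [0.113,0.052,0.0],
  [0.113,0.052,0.05],
  [0.113,0.052,0.1],
  [0.113,0.052,0.156],
  [0.113,0.052,0.156],
  [0.113,0.052,0.156],
  [0.113,0.052,0.156],
  [0.113,0.052,0.156],
], spin=[-0.07,-0.14,-0.21,-0.28,-0.35,-0.42,-0.49,-0.539,-0.539,-0.539])

```text
clock: 5.7
tool_pos: [0.4858, 0.2087, 0.0999]
tcp_rot: [-0.02, 1.0, 0.019, -0.002]
force: [-0.2, -0.3, 0.3]
grip_width: 0.0855
```

```bash
python3 - <<'E'
from h import *
np.set_printoptions(precision=4,suppress=True)
s=state();r=R.from_quat(s["tcp_rot"]);print(s["clock"],s["tool_pos"],r.as_matrix(),s["qpos"]);print(shift([.486,.2085,.014]))
E
```

```text
5.7 [0.4858 0.2087 0.0999] [[-0.9992 -0.04   -0.005 ]
 [-0.0402  0.9985  0.0369]
 [ 0.0035  0.0371 -0.9993]] [ 0.2313  0.3403 -0.3094  0.9175  0.0371  0.1912]
[-0.001  -0.0068  0.1716]
```

play_rows([
  [0,-0.002,0.05],
  [0,-0.004,0.1],
  [0,-0.006,0.14],
  [0,-0.007,0.165],
  [0,-0.007,0.172],
  [0,-0.007,0.172],
], spin=[0,0,0,0,0,0])

```text
clock: 6.3
tool_pos: [0.4853, 0.2084, 0.0136]
tcp_rot: [-0.022, 1.0, 0.018, -0.002]
force: [0.0, -0.2, -0.0]
grip_width: 0.0856
```

play_rows([
  [0,0,0],
  [0,0,0],
  [0,0,0],
  [0,0,0],
  [0,0,0],
  [0,0,0],
  [0,0,0],
  [0,0,0],
], spin=[0,0,0,0,0,0,0,0], gripper=1.0, newtons=50)

```text
clock: 7.1
tool_pos: [0.4857, 0.2117, 0.0152]
tcp_rot: [-0.024, 0.999, 0.022, -0.001]
force: [-7.5, 23.4, 16.9]
grip_width: 0.0387
```

Gripped at 38.7 mm opening, but the pin pulled the tool 3 mm sideways. I'll relieve that, then lift.

play_rows([
  [0,0.004,0],
  [0,0.007,0],
  [0,0.007,-0.01],
  [0,0.007,-0.03],
  [0,0.007,-0.07],
  [0,0.007,-0.12],
  [0,0.007,-0.18],
  [0,0.007,-0.24],
  [0,0.007,-0.29],
  [0,0.007,-0.31],
  [0,0.007,-0.32],
  [0,0.007,-0.32],
  [0,0.007,-0.32],
], spin=[0,0,0,0,0,0,0,0,0,0,0,0,0])

```text
clock: 8.4
tool_pos: [0.4855, 0.2059, 0.1726]
tcp_rot: [-0.023, 1.0, 0.018, -0.003]
force: [-0.8, -0.3, -4.0]
grip_width: 0.0384
```

```bash
python3 - <<'E'
from h import *
np.set_printoptions(precision=4,suppress=True)
s=state();r=R.from_quat(s["tcp_rot"]);print(s["clock"],s["tool_pos"],r.as_matrix(),s["force"],s["qpos"],s["grip_width"])
ims=[]
for n in("scene","wrist"):
    c=read_camera(n);ims.append(cv2.resize(c["frame"],(400,300)) if n=="wrist" else cv2.resize(c["frame"][40:340,220:620],(400,300)));np.save(f"c3{n}.npy",c,allow_pickle=True)
cv2.imwrite("pics/p3.png",np.hstack(ims))
E
```

```text
8.4 [0.4855 0.2059 0.1726] [[-0.9989 -0.0455 -0.007 ]
 [-0.0457  0.9983  0.0365]
 [ 0.0053  0.0368 -0.9993]] [-0.7974 -0.3003 -3.9764] [ 0.2262  0.2883 -0.1752  1.1059  0.0371  0.1805] 0.03843601365841731
```

View pics/p3.png

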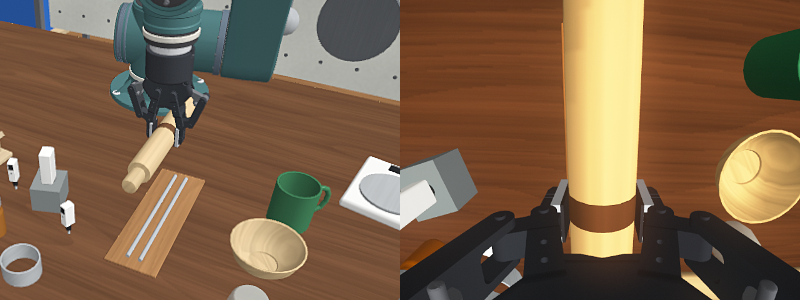

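The pin is held level at the ring, which sits between the pads (wrist half-image, full-scale (323,348)). I'll work out the ring's offset along the tool and plan the move to the stand.

```bash
python3 - <<'E'
from h import *
np.set_printoptions(precision=4,suppress=True)
c=np.load("c3wrist.npy",allow_pickle=True).item()
s=state();r=R.from_quat(s["tcp_rot"]);p=np.array(s["tool_pos"])
hit=at(c,(323,348),p[2]+.018+.02)
print("ring",hit, "in tool",r.inv().apply(hit-p), "cam",np.array(c["extrinsics"])[:3,3])
print(proj(c,[p+r.apply([0,0,-.039])]), proj(c,[p+r.apply([-.008,0,-.039]),p+r.apply([.008,0,-.039])]))
a=at(c,(323,30),p[2]+.038);print("yaw pin approx",np.arctan2(*(hit-a)[[1,0]]))
yaw=np.arctan2(r.as_matrix()[1,0],r.as_matrix()[0,0]);print("yaw",yaw)
print("to above stand",shift([.560,-.2225,.20]))
E
```

```text
ring [0.482  0.2035 0.2106] in tool [ 0.0039 -0.0009 -0.038 ] cam [0.419  0.1967 0.3146]
[[325.8153 360.4563]] [[325.7421 381.9504]
 [325.8901 337.9765]]
yaw pin approx 0.04612752145082687
yaw -3.0958613990784203
to above stand [-0.1093 -0.8601 -0.0871]
```

play_rows([
  [-0.004,-0.026,-0.01],
  [-0.011,-0.077,-0.03],
  [-0.021,-0.155,-0.05],
  [-0.033,-0.24,-0.07],
  [-0.044,-0.327,-0.087],
  [-0.056,-0.413,-0.087],
  [-0.068,-0.5,-0.087],
  [-0.08,-0.585,-0.087],
  [-0.091,-0.67,-0.087],
  [-0.102,-0.748,-0.087],
  [-0.11,-0.808,-0.087],
  [-0.115,-0.843,-0.087],
  [-0.117,-0.86,-0.087],
  [-0.117,-0.86,-0.087],
  [-0.117,-0.86,-0.087],
], spin=[0.002,0.006,0.01,0.015,0.02,0.025,0.03,0.035,0.04,0.045,0.05,0.054,0.054,0.054,0.054])

```text
clock: 10.0
tool_pos: [0.5641, -0.2212, 0.201]
tcp_rot: [0.031, 0.999, 0.019, -0.003]
force: [-0.0, -0.6, -3.2]
grip_width: 0.0384
```

```bash
python3 - <<'E'
from h import *
np.set_printoptions(precision=4,suppress=True)
s=state();r=R.from_quat(s["tcp_rot"]);print(s["clock"],s["tool_pos"],r.as_matrix(),s["force"],s["qpos"],s["grip_width"])
m=r.as_matrix();print("yaw",np.arctan2(-m[1,0],-m[0,0]))
print(shift([.564,-.2225,.10]),shift([.564,-.2225,.056]))
c=read_camera("wrist");cv2.imwrite("pics/w4.png",c["frame"]);np.save("c4.npy",c,allow_pickle=True)
E
```

```text
10.0 [ 0.5641 -0.2212  0.201 ] [[-0.9981  0.0615 -0.0056]
 [ 0.0613  0.9974  0.0372]
 [ 0.0078  0.0368 -0.9993]] [-0.0009 -0.6118 -3.2458] [-0.5222  0.428   0.122   1.2882  0.0295 -0.461 ] 0.0383907374829531
yaw -0.06132089384506422
[-0.0016 -0.0101  0.2019] [-0.0023 -0.0133  0.2898]
```

play_rows([
  [0,-0.002,0.03],
  [0,-0.004,0.08],
  [0,-0.006,0.14],
  [0,-0.008,0.2],
  [-0.001,-0.011,0.24],
  [-0.002,-0.013,0.264],
  [-0.002,-0.013,0.274],
  [-0.002,-0.013,0.274],
  [-0.002,-0.013,0.274],
], spin=[0,0,0,0,0,0,0,0,0])

```text
clock: 10.95
tool_pos: [0.5647, -0.2237, 0.0648]
tcp_rot: [0.031, 0.999, 0.018, -0.003]
force: [-0.2, -0.2, -3.3]
grip_width: 0.0385
```

```bash
python3 - <<'E'
from h import *
np.set_printoptions(precision=4,suppress=True)
s=state();r=R.from_quat(s["tcp_rot"]);print(s["clock"],s["tool_pos"],s["force"],s["wrist_torque"]);print(shift([.564,-.2225,.056]))
ims=[]
for n in("scene","wrist"):
    c=read_camera(n);ims.append(cv2.resize(c["frame"],(400,300)) if n=="wrist" else cv2.resize(c["frame"][140:260,120:280],(400,300)));np.save(f"c5{n}.npy",c,allow_pickle=True)
cv2.imwrite("pics/p5.png",np.hstack(ims))
E
```

```text
10.95 [ 0.5647 -0.2237  0.0648] [-0.1925 -0.2359 -3.3274] [-0.0679 -0.0232  0.0396]
[0.0014 0.0018 0.0177]
```

View pics/p5.png

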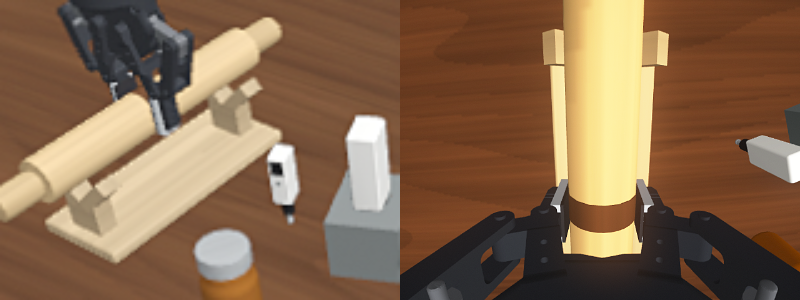

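The pin is just above both notches and centred between the saddle arms (wrist half-image: arms 543 to 668, pin 563 to 643). I'll lower it gently.

play_rows([
  [0.001,0.001,0.004],
  [0.001,0.002,0.008],
  [0.001,0.002,0.012],
  [0.001,0.002,0.015],
  [0.001,0.002,0.017],
  [0.001,0.002,0.017],
  [0.001,0.002,0.017],
], spin=[0,0,0,0,0,0,0])

```text
clock: 11.75
tool_pos: [0.5637, -0.2221, 0.0558]
tcp_rot: [0.031, 0.999, 0.018, -0.003]
force: [-2.2, 2.1, 5.9]
grip_width: 0.0384
```

play_rows([
  [0,0,0.001],
  [0,0,0.002],
  [0,0,0.002],
], spin=[0,0,0])

```text
clock: 12.05
tool_pos: [0.5638, -0.2221, 0.0556]
tcp_rot: [0.031, 0.999, 0.018, -0.003]
force: [-5.4, 6.0, 16.7]
grip_width: 0.0384
```

Firm contact. I'll back off the press and open.

play_rows([
  [0,0,-0.002],
  [0,0,-0.002],
], spin=[0,0])

```text
clock: 12.25
tool_pos: [0.5637, -0.2222, 0.0558]
tcp_rot: [0.031, 0.999, 0.018, -0.003]
force: [-3.3, 4.7, 8.6]
grip_width: 0.0386
```

play_rows([
  [0,0,0],
  [0,0,0],
  [0,0,0],
  [0,0,0],
  [0,0,0],
  [0,0,0],
  [0,0,0],
], spin=[0,0,0,0,0,0,0], gripper=0.1)

```text
clock: 12.95
tool_pos: [0.5637, -0.2223, 0.0553]
tcp_rot: [0.031, 0.999, 0.018, -0.003]
force: [-0.3, 0.1, 0.5]
grip_width: 0.0773
```

play_rows([
  [0,0,-0.02],
  [0,0,-0.07],
  [0,0,-0.15],
  [0,0,-0.24],
  [0,0,-0.32],
  [0,0,-0.38],
  [0,0,-0.4],
  [0,0,-0.4],
], spin=[0,0,0,0,0,0,0,0])

```text
clock: 13.75
tool_pos: [0.5651, -0.23, 0.2566]
tcp_rot: [0.031, 0.999, 0.018, -0.002]
force: [-0.2, -0.2, -0.9]
grip_width: 0.0763
```

```bash
python3 - <<'E'
from h import *
np.set_printoptions(precision=4,suppress=True)
s=state();r=R.from_quat(s["tcp_rot"]);print(s["clock"],s["tool_pos"],s["force"],r.as_matrix(),s["qpos"])
k=[]
for n in("top","wrist"):
    c=read_camera(n);np.save(f"c6{n}.npy",c,allow_pickle=True);cv2.imwrite(f"pics/6{n}.png",c["frame"]);k.append(cv2.resize(c["frame"],(400,300)))
k[0]=cv2.resize(cv2.imread("pics/6top.png")[185:305,380:540],(400,300),interpolation=cv2.INTER_CUBIC)
cv2.imwrite("pics/p6.png",np.hstack(k))
E
```

```text
13.75 [ 0.5651 -0.23    0.2566] [-0.168  -0.2435 -0.9248] [[-0.998   0.0624 -0.0031]
 [ 0.0622  0.9974  0.0356]
 [ 0.0054  0.0353 -0.9994]] [-0.5337  0.4241  0.2655  1.4329  0.029  -0.4716]
```

View pics/p6.png

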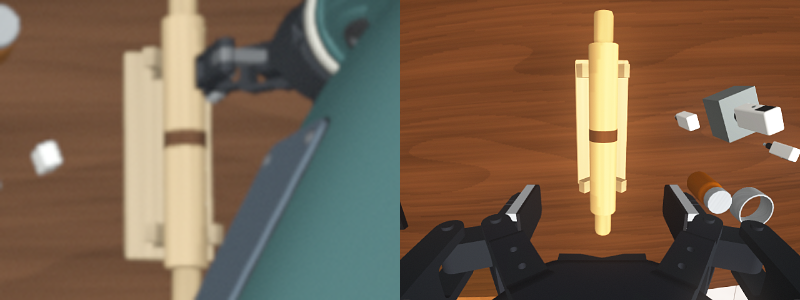

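The pin lies in both notches, with the ring midway between the saddles. The ring is at wrist (325,218) and at about (454,240) in the top view. Next I compute the ring's position and the approach to the meter.

```bash
python3 - <<'E'
from h import *
np.set_printoptions(precision=4,suppress=True)
c=np.load("c6wrist.npy",allow_pickle=True).item();T=np.load("c6top.npy",allow_pickle=True).item()
# ring by colour in the wrist picture
f=c["frame"][195:240,295:360].astype(int);m=(f.sum(2)<330);
g=cv2.imread("pics/6wrist.png")[195:240,295:360]
col=g[:,30].sum(1);print("col profile",col.tolist())
row=g[22].astype(int).sum(1);print("row profile",row.tolist())
print("ring wrist",at(c,(325,218),.089),"top",at(T,(454,239.8),.089),"tri",tri(c,(325,218),T,(454,239.8)))
print("pin ends", at(c,((604-400)*1.6,10*1.6),.07),at(c,((602-400)*1.6,235*1.6),.07))
print("cam",c["extrinsics"][:3,3])
print("holder hole",at(c,(0,0),.05)[:1], "pose",shift([.550,-.0085,.20]))
E
```

```text
col profile [653, 655, 654, 657, 655, 655, 654, 657, 654, 654, 656, 655, 654, 661, 676, 351, 308, 321, 324, 323, 322, 326, 321, 326, 322, 322, 319, 323, 320, 322, 324, 314, 303, 330, 682, 664, 654, 651, 653, 654, 653, 653, 653, 654, 654]
row profile [676, 673, 671, 668, 669, 687, 694, 561, 158, 214, 228, 233, 236, 232, 242, 245, 247, 254, 264, 271, 284, 285, 291, 296, 304, 305, 309, 312, 325, 324, 321, 319, 323, 326, 327, 323, 322, 320, 316, 315, 313, 311, 309, 311, 312, 319, 320, 311, 312, 302, 288, 247, 440, 650, 682, 666, 662, 662, 666, 669, 673, 674, 671, 671, 673]
ring wrist [ 0.5623 -0.2226  0.089 ] top [ 0.5635 -0.2185  0.089 ] tri (array([ 0.5656, -0.2223,  0.0753]), np.float64(0.0008645543466696307))
pin ends [ 0.402 -0.211  0.07 ] [ 0.7288 -0.2337  0.07  ]
cam [ 0.498  -0.2316  0.3973]
holder hole [0.3563] pose [0.0553 0.4351 0.1251]
```

Ring at about (0.562, -0.2225); the estimates scatter within 2 mm. Now to the meter.

play_rows([
  [0.005,0.03,0],
  [0.014,0.1,0],
  [0.025,0.19,0.02],
  [0.036,0.28,0.05],
  [0.046,0.36,0.08],
  [0.053,0.415,0.11],
  [0.055,0.435,0.125],
  [0.055,0.435,0.125],
  [0.055,0.435,0.125],
], spin=[-0.025,-0.06,-0.1,-0.14,-0.17,-0.19,-0.198,-0.198,-0.198], gripper=0.42)

```text
clock: 14.75
tool_pos: [0.5505, -0.0093, 0.2009]
tcp_rot: [-0.166, 0.986, 0.019, 0.0]
force: [0.3, -0.3, 0.6]
grip_width: 0.0495
```

```bash
python3 - <<'E'
from h import *
np.set_printoptions(precision=4,suppress=True)
s=state();r=R.from_quat(s["tcp_rot"]);m=r.as_matrix();print(s["clock"],s["tool_pos"],s["grip_width"],m,"yaw",np.arctan2(-m[1,0],-m[0,0]),s["qpos"])
print(shift([.55,-.0085,.079]))
c=read_camera("wrist");np.save("c7.npy",c,allow_pickle=True);cv2.imwrite("pics/w7.png",c["frame"])
E
```

```text
14.75 [ 0.5505 -0.0093  0.2009] 0.04950763759879091 [[-0.945  -0.3271 -0.0056]
 [-0.3271  0.9443  0.0367]
 [-0.0067  0.0365 -0.9993]] yaw 0.3332526312508129 [-0.1833  0.3236 -0.0437  1.2157  0.035  -0.5169]
[ 0.0021 -0.007   0.2437]
```

View pics/w7.png

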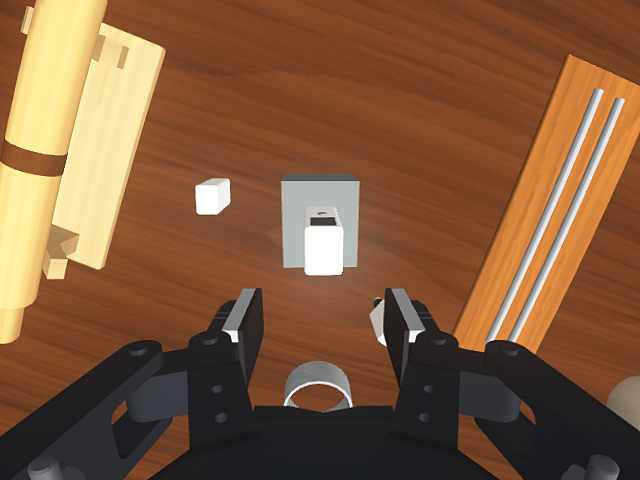

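The meter is centred between the open pads (handle top at (324,250)). A decoy is partly behind the right finger at (378,320), so I'll check clearance before descending.

```bash
python3 - <<'E'
from h import *
np.set_printoptions(precision=4,suppress=True)
T=read_camera("top");S=read_camera("scene");r=R.from_quat(state()["tcp_rot"]);p=np.array([.55,-.0085,.079])
T0=cv2.imread("pics/top0.png")
for a,b in [((327.5,220.5),(130+420*.375,155+232*.375)),((399,245),(130+274*.375,155+117*.375))]:
    q,e=tri(T,a,S,b);print(q,e,"tool",r.inv().apply(q-p))
E
```

```text
[0.6189 0.0782 0.0835] 0.006262235456600249 tool [-0.0935  0.0596 -0.0017]
[ 0.5558 -0.0895  0.0813] 0.0028372483856732886 tool [ 0.0209 -0.0783 -0.0053]
```

Both decoys are clear of the fingers (tool y of about +60 and -78 mm, fingers reach ±40). I'll descend.

play_rows([
  [0,-0.001,0.03],
  [0.001,-0.003,0.09],
  [0.001,-0.005,0.15],
  [0.002,-0.006,0.2],
  [0.002,-0.007,0.232],
  [0.002,-0.007,0.243],
  [0.002,-0.007,0.243],
], spin=[0,0,0,0,0,0,0])

```text
clock: 15.6
tool_pos: [0.5501, -0.0085, 0.0792]
tcp_rot: [-0.166, 0.986, 0.019, 0.0]
force: [-0.7, 0.0, -0.4]
grip_width: 0.0496
```

play_rows([
  [0,0,0],
  [0,0,0],
  [0,0,0],
  [0,0,0],
  [0,0,0],
  [0,0,0],
], spin=[0,0,0,0,0,0], gripper=1.0, newtons=40)

```text
clock: 16.2
tool_pos: [0.5507, -0.0082, 0.0803]
tcp_rot: [-0.166, 0.986, 0.018, 0.001]
force: [-0.0, -0.9, 6.5]
grip_width: 0.0237
```

play_rows([
  [0,0,-0.01],
  [0,0,-0.04],
  [0,0,-0.09],
  [0,0,-0.15],
  [0,0,-0.21],
  [0,0,-0.26],
  [0,0,-0.29],
  [0,0,-0.3],
  [0,0,-0.3],
  [0,0,-0.3],
], spin=[0,0,0,0,0,0,0,0,0,0])

```text
clock: 17.2
tool_pos: [0.5505, -0.0133, 0.2284]
tcp_rot: [-0.166, 0.986, 0.019, -0.0]
force: [-0.3, -0.5, -1.2]
grip_width: 0.0235
```

```bash
python3 - <<'E'
from h import *
np.set_printoptions(precision=4,suppress=True)
s=state();r=R.from_quat(s["tcp_rot"]);m=r.as_matrix();print(s["clock"],s["tool_pos"],s["grip_width"],s["force"],m)
print(shift([.562,-.2225,.23]))
S=read_camera("scene");W=read_camera("wrist");np.save("c8s.npy",S,allow_pickle=True)
cv2.imwrite("pics/p8.png",np.hstack([cv2.resize(S["frame"][80:260,160:400],(400,300),interpolation=cv2.INTER_CUBIC),cv2.resize(W["frame"],(400,300))]))
E
```

```text
17.2 [ 0.5505 -0.0133  0.2284] 0.023458518965790626 [-0.3083 -0.4676 -1.1519] [[-0.9448 -0.3274 -0.0065]
 [-0.3275  0.9441  0.0372]
 [-0.006   0.0372 -0.9993]]
[ 0.1152 -0.4024 -0.0189]
```

View pics/p8.png

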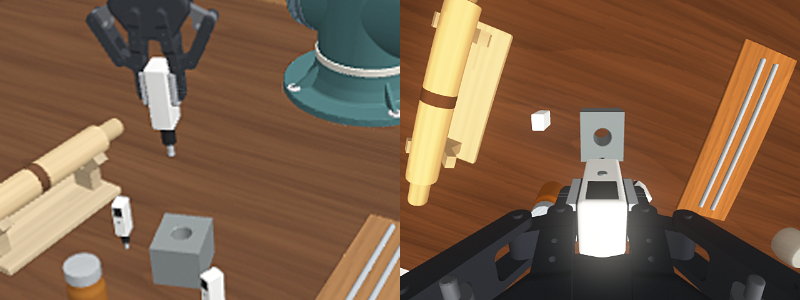

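The large meter is held upright and clear of the holder, with its tip at scene (261,172). The pin is still seated, with the ring at scene (184,186) and wrist (61,160). I've now viewed 12 pictures, so the remaining checks will be numeric. Next I check the tip prediction and the ring.

```bash
python3 - <<'E'
from h import *
np.set_printoptions(precision=4,suppress=True)
S=np.load("c8s.npy",allow_pickle=True).item();W=read_camera("wrist")
s=state();r=R.from_quat(s["tcp_rot"]);p=np.array(s["tool_pos"])
tip=p+r.apply([0,0,.0673]);print("tip pred",tip,proj(S,[tip]),"seen 260.8,172; at pred height",at(S,(260.8,171.8),tip[2]+.004))
# dark ring by threshold, scene and wrist
for n,c,(x,y,w,h) in (("S",S,(160,160,60,50)),("W",W,(25,130,80,60))):
    f=c["frame"][y:y+h,x:x+w];hsv=cv2.cvtColor(f,cv2.COLOR_BGR2HSV)
    m=((f.sum(2)<330)&(f.sum(2)>120)).astype(np.uint8)
    k,l,st,ce=cv2.connectedComponentsWithStats(m);o=np.argsort(-st[1:,4])[:3]+1;print(n,[(st[i].tolist(),(ce[i]+[x,y]).round(1).tolist()) for i in o])
print("ring eyeballed S",at(S,(184,185.6),.086),"W",at(W,(61,160),.089))
print("pred px S of (.562,-.2225,.09)",proj(S,[[.562,-.2225,.09]]),"W",proj(W,[[.562,-.2225,.09]]))
lat=tip-p;print("TCP goal above",shift([.562-lat[0],-.2225-lat[1],.23]),lat)
E
```

```text
tip pred [ 0.55   -0.0109  0.1611] [[262.5868 173.9637]] seen 260.8,172; at pred height [ 0.5505 -0.0141  0.1651]
S [([0, 0, 46, 36, 808], [176.3, 171.5]), ([55, 46, 5, 4, 12], [217.6, 208.1]), ([59, 19, 1, 1, 1], [219.0, 179.0])]
W [([0, 0, 67, 56, 1525], [52.5, 156.9])]
ring eyeballed S [ 0.5705 -0.2029  0.086 ] W [ 0.5626 -0.2107  0.089 ]
pred px S of (.562,-.2225,.09) [[179.3128 179.5677]] W [[ 45.3481 154.4775]]
TCP goal above [ 0.1159 -0.4074 -0.0191] [-0.0005  0.0025 -0.0673]
```

The visible ring's centre from an oblique view corresponds to the pin's axis (z ≈ 0.07), not its top, so I'll recheck with that.

```bash
python3 - <<'E'
from h import *
np.set_printoptions(precision=4,suppress=True)
S=np.load("c8s.npy",allow_pickle=True).item();W=read_camera("wrist");C6=np.load("c6wrist.npy",allow_pickle=True).item();T6=np.load("c6top.npy",allow_pickle=True).item()
def fit(c,px):  # point on axis whose near-surface (facing camera) projects to px
    a=at(c,px,.07)
    for _ in range(20):
        o=np.array(c["extrinsics"])[:3,3];d=o-a;u=np.array([np.cos(-.063),np.sin(-.063),0]);d=d-u*(d@u);d/=np.linalg.norm(d)
        s=a+.02*d; e=at(c,px,s[2]); a=a+(e-s)*[1,1,0]
    return a
print("S",fit(S,(184,185.6)),"W",fit(W,(61,160)),"C6",fit(C6,(324.8,219)),"T6",fit(T6,(454,239.8)))
print("tri W,S axis",tri(W,(61,160),S,(184,185.6)),"C6-S",tri(C6,(324.8,219),S,(184,185.6)))
x,y=30,135;f=W["frame"][y:y+50:4,x:x+64:3].sum(2);print(f)
E
```

```text
S [ 0.566  -0.2225  0.07  ] W [ 0.5625 -0.222   0.07  ] C6 [ 0.563  -0.2221  0.07  ] T6 [ 0.5631 -0.2236  0.07  ]
tri W,S axis (array([ 0.5638, -0.2134,  0.0802]), np.float64(0.005103052018934883)) C6-S (array([ 0.5625, -0.2191,  0.0758]), np.float64(0.009598764193125383))
[[262 260 273 544 602 618 618 624 649 647 645 642 638 642 643 646 640 624
  616 583 546 534]
 [246 257 228 570 616 619 620 633 649 647 644 639 638 645 644 648 633 622
  607 568 545 524]
 [240 251 198 205 605 637 620 638 648 646 641 639 639 644 642 647 625 617
  593 554 542 485]
 [236 213 209 241 258 267 224 554 676 656 644 640 639 646 649 639 624 614
  578 541 533 450]
 [226 186 223 240 264 275 275 281 274 264 240 371 657 668 658 634 624 606
  564 545 523 641]
 [240 197 227 249 265 276 273 280 279 277 270 274 280 281 271 254 226 251
  250 215 187 664]
 [214 177 240 251 273 276 275 276 273 271 270 271 285 283 280 275 258 249
  240 235 158 645]
 [288 557 514 231 276 268 278 274 269 271 274 279 293 278 268 265 252 242
  229 233 574 642]
 [499 564 622 622 647 535 254 264 276 265 276 279 279 274 271 262 256 242
  233 212 668 643]
 [544 583 627 617 617 642 649 652 657 676 313 257 253 270 266 258 247 236
  228 197 647 644]
 [547 600 621 620 621 650 649 648 638 639 645 647 649 638 631 629 587 561
  530 641 641 645]
 [559 615 624 621 635 651 649 647 636 637 647 643 646 620 617 588 550 543
  473 655 644 643]
 [575 629 619 619 637 647 647 645 638 642 649 644 641 619 608 572 541 528
  496 641 646 643]]
```

All four views agree on the ring: x 0.5625 to 0.566, y -0.2225 ±0.001. Moving over it.

play_rows([
  [0.003,-0.012,0],
  [0.011,-0.04,-0.002],
  [0.025,-0.09,-0.004],
  [0.042,-0.15,-0.006],
  [0.06,-0.215,-0.008],
  [0.077,-0.275,-0.011],
  [0.092,-0.33,-0.013],
  [0.104,-0.37,-0.015],
  [0.111,-0.396,-0.016],
  [0.1136,-0.4057,-0.016],
  [0.1136,-0.4057,-0.016],
  [0.1136,-0.4057,-0.016],
], spin=[0,0,0,0,0,0,0,0,0,0,0,0])

```text
clock: 18.6
tool_pos: [0.5636, -0.2232, 0.2294]
tcp_rot: [-0.166, 0.986, 0.019, 0.0]
force: [0.3, 0.1, -2.0]
grip_width: 0.0237
```

```bash
python3 - <<'E'
from h import *
np.set_printoptions(precision=4,suppress=True)
s=state();print(s["clock"],s["tool_pos"],s["grip_width"],s["force"],R.from_quat(s["tcp_rot"]).as_matrix()[:,2])
for z in (.17,.162,.153): print(shift([.5633,-.2237,z]))
S=read_camera("scene");p=np.array(s["tool_pos"]);print(proj(S,[p+[0,0,-.0673],p+[-.0005,.0025,-.0673],p+[0,0,-.05]]))
# steel tip / stem look: profile round the predicted tip
c=proj(S,[p+[0,.001,-.0633]])[0].round().astype(int);f=S["frame"].sum(2)
print(c);print(f[c[1]-14:c[1]+14:2,c[0]-14:c[0]+15:2])
E
```

```text
18.6 [ 0.5636 -0.2232  0.2294] 0.023667094137027028 [ 0.2976  0.0522 -2.0119] [-0.0054  0.0371 -0.9993]
[ 0.0017 -0.0051  0.1188]
[ 0.0019 -0.0057  0.1348]
[ 0.002  -0.0063  0.1527]
[[171.513  149.8272]
 [172.6146 150.0072]
 [169.7342 142.1937]]
[171 148]
[[246 318 355 376 422 450 296  79 277 258 260 256 253 254 252]
 [244 241 239 251  96  96 116 124 198 267 267 262 258 257 259]
 [254 253 245 251 168 100 118 124 100 265 263 258 265 264 263]
 [252 257 258 262 257  86 118 125 101 253 244 245 257 260 263]
 [256 253 252 255 274  79  84  78 134 251 242 246 242 242 240]
 [262 261 260 256 253 245 307 573 320 265 261 254 242 236 243]
 [256 259 263 262 261 255 220 532 548 243 259 268 270 271 257]
 [268 265 265 254 255 260 251 545 645 237 248 246 255 261 263]
 [261 255 261 264 272 268 258 265 261 262 272 261 255 242 244]
 [265 270 270 271 259 263 265 271 267 263 257 256 268 270 269]
 [253 250 255 261 269 268 272 266 257 262 270 269 265 262 255]
 [254 257 258 257 252 255 263 266 267 271 270 262 268 268 271]
 [249 247 251 256 256 259 259 258 254 258 262 268 273 277 270]
 [258 253 251 244 247 252 256 258 257 259 267 267 258 258 267]]
```

The steel tip is seen ending at about (172,149), against a predicted (171.5 to 172.6, 150). I'll descend to about 3 mm above the pin, then creep.

play_rows([
  [0,-0.001,0.02],
  [0.001,-0.003,0.06],
  [0.002,-0.005,0.1],
  [0.002,-0.006,0.125],
  [0.002,-0.006,0.134],
  [0.002,-0.006,0.136],
  [0.002,-0.006,0.136],
  [0.002,-0.006,0.136],
], spin=[0,0,0,0,0,0,0,0])

```text
clock: 19.45
tool_pos: [0.5636, -0.2246, 0.162]
tcp_rot: [-0.166, 0.986, 0.018, 0.001]
force: [0.4, 0.5, -0.7]
grip_width: 0.0231
```

play_rows([
  [0,0,0.002],
  [0,0,0.004],
  [0,0,0.006],
  [0,0,0.008],
  [0,0,0.008],
], spin=[0,0,0,0,0])

```text
clock: 19.95
tool_pos: [0.5632, -0.2243, 0.1572]
tcp_rot: [-0.166, 0.986, 0.019, 0.0]
force: [-0.6, 0.3, -1.1]
grip_width: 0.0235
```

play_rows([
  [0,0,0.002],
  [0,0,0.004],
  [0,0,0.004],
  [0,0,0.004],
], spin=[0,0,0,0])

```text
clock: 20.35
tool_pos: [0.5633, -0.2243, 0.1554]
tcp_rot: [-0.166, 0.986, 0.019, 0.0]
force: [-0.9, 0.8, 1.0]
grip_width: 0.0236
```

play_rows([
  [0,0,0.002],
  [0,0,0.004],
  [0,0,0.004],
  [0,0,0.004],
], spin=[0,0,0,0])

```text
clock: 20.75
tool_pos: [0.5633, -0.2242, 0.1533]
tcp_rot: [-0.166, 0.986, 0.019, 0.0]
force: [0.1, 0.1, 0.7]
grip_width: 0.0238
```

```bash
python3 - <<'E'
from h import *
np.set_printoptions(precision=4,suppress=True,linewidth=200)
F=[];Z=[]
for i in range(16):
    S=read_camera("scene");s=state();F.append(s["force"]);Z.append(s["tool_pos"])
print("mean force",np.mean(F,0),"sd",np.std(F,0),"pos",np.mean(Z,0),s["clock"],s["grip_width"])
p=np.mean(Z,0);print("pred pin top under tip",proj(S,[[.5633,-.2225,.09]]),"stem end pred",proj(S,[p+[0,.0015,-.0493]]),"ring fit centre px",proj(S,[[.563,-.2225,.07]]))
c=proj(S,[[.5633,-.2225,.09]])[0].round().astype(int);print(c);print(S["frame"].sum(2)[c[1]-12:c[1]+16,c[0]-20:c[0]+26:2])
E
```

```text
mean force [-0.282   0.1827  1.3784] sd [0.4605 0.6189 0.5413] pos [ 0.5633 -0.2242  0.1533] 21.55 0.023570929920477844
pred pin top under tip [[178.8946 179.8678]] stem end pred [[177.5011 174.2112]] ring fit centre px [[180.8286 187.6372]]
[179 180]
[[281 278 276 278 249 236 248  87 133  94 124 274 256 253 254 250 240 293 608 615 634 640 641]
 [263 276 280 273 274 267 255  50  86 115 109 289 269 254 248 244 268 594 609 637 638 637 633]
 [264 261 267 279 268 273 285  57 107 119 114 246 271 268 241 245 541 604 630 639 637 635 635]
 [258 264 265 265 273 275 275 176 111 119 118 213 263 260 232 457 599 625 637 637 634 633 642]
 [251 253 260 267 260 266 279 160 103 127 121 174 255 237 429 599 619 635 639 635 632 638 647]
 [242 244 248 256 265 259 264 285 101 119 114 183 241 270 607 612 638 638 635 632 637 647 638]
 [249 252 244 250 255 264 267 270  79  99 104 199 266 589 606 636 639 636 631 636 643 641 643]
 [257 252 252 246 245 250 256 264 111  87 391 224 467 599 631 637 635 631 633 641 645 638 639]
 [257 255 253 249 246 242 245 244 251 498 596 428 608 620 639 638 630 632 641 646 636 64
[... 1112 characters left out ...]
3 189 597 521 436 570 622 614 611]
 [220 390 603 625 644 643 626 637 647 648 630 635 636 220 238 197 516 461 452 623 616 600 607]
 [353 609 613 645 645 627 632 646 649 635 627 626 608 192 232 193 465 465 624 622 605 605 634]
 [619 606 645 646 631 627 646 647 644 627 627 608 606 194 218 166 405 558 619 610 599 630 639]
 [602 643 650 639 626 644 648 648 626 628 616 592 598 378 200 160 500 623 615 598 623 638 634]
 [629 645 643 627 639 648 647 630 626 623 596 578 589 344 155 337 638 620 600 611 637 634 626]
 [647 647 629 632 649 650 635 628 625 598 581 580 558 375 243 553 624 604 601 634 638 631 607]
 [649 632 628 650 650 639 624 625 605 585 582 561 510 298 564 635 611 598 627 636 634 616 594]]
```

Checks:
- **Press force:** mean vertical force is +1.4 N, against about -1.2 N with the meter hanging free. The tip therefore presses about 2.6 N, roughly 4 mm in.
- **Tip position:** it ends at scene (179,179.5), in the middle of the dark band, which runs from about (174,181) to (182,178.5).

I'm handing in.

```bash
python3 -c "
from plant import *
print(finish_job()); s=state(); print(s['clock'],s['tool_pos'],s['force'],s['grip_width'])"
```

```text
the job is handed in; nothing more can be done
None
the job is handed in; nothing more can be done
```

I laid the pin in both notches of its stand and let it go. Then I took the large meter from its holder and handed the job in with its tip pressed lightly on the ring. The clock was at about 21.6 s of the 66 s allowed, and no verdict was reported.

**Last checks**
- **Press force:** it averaged about 2.6 N (noise about 0.5 N), which by the spring rate is about 4 mm of push. The fingertips were 63 mm above the top of the pin.
- **Tip on the ring:** it ended in the middle of the dark ring in the scene camera, to about 3 mm. Before the press, four views put the ring at x 0.5625–0.566, y about -0.2225.
- **Pin in the stand:** the pictures after release and after lifting the meter showed it in both notches. I did not measure its level angle separately. I did not look at the pin or the bystanders in a picture after the press.

**What went wrong or disagreed**
- **Joint limit:** the last joint hit its limit on the first approach to the pin. I used the half-turned grasp, and the tool kept a tilt of about 2°. I expect the meter to lean about that much, against the 8° allowed.
- **Measurements:** one early triangulation of a notch from the top view missed by 10 mm, so I used the wrist-camera value instead. Two triangulations of the ring from the wrist and scene views also missed, by 5 and 10 mm, because an oblique view sees the side of the ring. Modelling the point on the barrel facing each camera resolved this.
- **Grasp:** closing on the pin pulled the tool 3 mm sideways, and I relieved that before lifting.

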